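# Stand the tee's branch up in the soldering jig and flip the clamp over

### The job

The copper tee lies in the wooden soldering jig with its branch tipped over onto the rest rod. Push the branch up with the fingers until it stands upright, leaning back against the steel post, and then flip the jig's hinged steel clamp strap over the pipe and push it fully shut. Do not lift the tee out of its cradle, and leave the jar, the coupling and the wrench where they are.

Things in the scene. Friction and masses are not known exactly. Their poses are not given: they have to be found in the camera images.
- jig: Fixed plywood base, 160 (x) by 260 (y) by 20 mm; origin at the centre of its underside on the bench, z up; turned about z only. Two wooden saddle blocks at y = +80 and -80 mm (70 in x, 30 in y, tops 65 mm over the bench), each with a 25 mm wide slot along y, floor 45 mm over the bench, that hold the tee's pipe. Rest rod on the +x side, post on the -x side.
- jig_cradle (a point): The point in the middle of the jig where the tee's centre belongs, 56 mm over the bench, on the axis of the cradle; axes parallel to the jig's.
- rest_top (a point): Middle of the top of the steel rest rod, 78 mm over the bench, at jig x = 31, y = 0 mm. The rod is 10 mm thick and 50 mm long, level, along the jig's y, on two thin legs.
- post_top (a point): Middle of the top edge of the dark steel post's face towards the pipe: jig x = -17, y = 0 mm, 130 mm over the bench. The post is an upright flat bar, 40 mm wide (y), 8 mm thick (from x = -17 to -25 mm).
- tee: Loose copper tee, 0.2 to 0.4 kg: pipe 22 mm thick, 220 mm long, lying along the jig's y in the two slots; 22 mm branch from its middle, 90 mm long from the pipe's axis. Origin where the axes of pipe and branch cross, y along the pipe, z out along the branch. At the start the branch leans 35 degrees towards the jig's +x, on the rest rod.
- tee_top (a point): Centre of the open end of the tee's branch. Pushed here towards the jig's -x (a few N), the branch turns up about the pipe's axis, this end rising on an arc of 90 mm radius (a finger that does not rise with it rubs hard), goes just past upright (about 0.07 rad) and stays leaning on the post.
- clamp (a joint): Angle of the clamp strap in rad: 0 = shut (level over the pipe, pointing to the jig's +x), about 1.57 = upright, 1.75 to 2.05 at the start = open, leaning back to the jig's -x. A stiff hinge (0.04 N m of friction): it stays at any angle and must be pushed all the way. Shut, it clears the pipe by 3 mm and stops by itself.
- clamp_hinge (a point): Centre of the clamp's hinge axis, fixed to the jig at x = -29, y = 80 mm, 73 mm over the bench. The axis runs along the jig's y.
- clamp_tip (a point): Free end of the steel strap, 78 mm from the hinge. The strap is 18 mm wide and 6 mm thick, with a tab at its end that, when shut, stands 9 mm above its top face.
- flux_jar: Bystander: white jar, 54 mm in diameter, 60 mm tall, loose; origin at the centre of its underside.
- coupling: Bystander: copper pipe coupling standing on end, 32 mm in diameter, 45 mm tall, loose; origin at the centre of its underside.
- wrench: Bystander: steel wrench, 160 mm long, lying on the bench, loose; origin at its underside, length along its x.
Things that resemble listed ones, but are neither listed nor needed, are in the scene too. Several things have the shape of the tee; the one meant has the colours described above.

How it is judged:
On the way, in this order (a step that is already met when the one before it is completed fails the run):
1. the branch stands upright against the post while the clamp is still open (angle between tee's own z axis and vertical below 0.15 rad and x of tee_top in the frame of jig below -0.002 m and value of joint clamp above 1.2 rad), for 0.2 s.
2. the clamp strap is flipped over and shut (value of joint clamp below 0.09 rad), for 0.2 s.
At the end, for the whole second after the job is handed in: The branch is within 0.15 rad of upright and leans back on the post (its end's centre 2 mm or more to the post's side of the jig's middle; on the post it is about 6 mm), the clamp is within 0.09 rad of shut, the tee's centre is within 25 mm of the cradle's middle, and the tee is at rest (angle between tee's own z axis and vertical below 0.15 rad and x of tee_top in the frame of jig below -0.002 m and value of joint clamp below 0.09 rad and distance between tee and jig_cradle below 0.025 m and linear speed of tee below 0.02 m/s and angular speed of tee below 0.1 rad/s); the robot touches nothing.
It fails at once if the tee is lifted out of its cradle (its centre more than 14 mm above where it belongs) (height (world z) of tee above 0.07 m).
It fails at once if the jar, the coupling or the wrench is moved by more than 25 mm (distance of any of flux_jar, coupling, wrench from where it was at the start of the episode above 0.025 m).
It also fails if it takes over 54 s, if anything falls off the work surface, if the arm or the gripper's body presses on something with over 40 N, if the wrist force passes 120 N, or if a joint passes its speed limit or range.

### The arm

A 7-joint arm with a two-finger parallel gripper is mounted at the origin on the work surface. World frame = base frame: x ahead of the robot, y to its left, z up, the work surface at z = 0. Lengths are in m, angles in rad, forces in N, time in s.
With the tool pointing down it reaches from about 0.425 to 0.925 m from the base axis. Payload 6.8 kg.
Tool frame: the origin (TCP) lies between the finger pads; the fingertips stand r.tips_ahead ahead of it and the grasp point (between the pads) lies 5 mm behind it (r.tips_ahead is the distance from the TCP to the fingertips, in m); z points along the fingers, y is the line along which they close (so a half turn about z gives the same grasp; the last joint's range is limited). The gripper opens to 85 mm and grips with 20 to 120 N. Pads are 22 mm wide; open, the fingers measure 114 mm over their backs; the gripper's body (76 mm by 85 mm) begins 54 mm behind the grasp point. The pads swing forward as they close: fully open they stand 13 mm farther back than shut.
Start: joints at [1.056, 0.477, 0.022, 1.555, -0.011, 1.109, -0.083], TCP at [0.267, -0.62, 0.219] pointing down, gripper open.
Joint ranges: [-2.96, 2.96], [-0.34, 2.1], [-1.41, 1.46], [0.24, 2.44], [-1.37, 4.51], [0.17, 1.92], [-2.96, 2.96]. Speed limits (rad/s): [2.39, 2.39, 3.14, 3.14, 3.14, 3.14, 3.14].

### API

Orientations are given as a rotation vector (axis times angle).
In Python, from bench import r gives the robot as it stands.
- The arm moves only by the tool move_arm, never from a script. Its argument "rows" is one flat list of numbers, 4 for each row, row after row: the shift along the tool's x, y, z in cm, then the turn about the tool's z in degrees. In form: [tx, ty, tz, twist, tx, ty, tz, twist, ...]. A call has 1 to 10 rows; each row is the pose to reach, as a shift and turn from the pose commanded when the call began, along the tool's axes at that moment; what a row does not reach only later rows make up. A row lasts 1/8 s, in which the tool goes at most 62.5 mm and 10.7 degrees, less where a joint would pass 70% of its speed; a pose out of reach is approached as far as the arm can. A call with a gripper value outside its range is refused whole. "fingers" is the opening, from 0 (shut) to 1 (fully open), set as the call begins (left out, the last holds). The fingers move at their own pace and stop on an object; "newtons" is the grip in N (left out, the last holds). Time passes only in rows, so rows that repeat a pose let the fingers close. It gives the time, the measured TCP pose, the force, the opening and the grip force at its end, in the units of the state.
- r.get_obs(): the state, without advancing time (a new reading comes with each control period).
- r.grab_frame(name): name is "scene" or "top" or "wrist"; returns the picture (384x512x3 uint8, blue, green, red); there is no depth.
- r.camera_params(name): a dict with "fx", "fy", "cx", "cy" (pixels), "world_from_camera" (4x4, takes a point from camera to world coordinates). Camera axes: x right, y down, z forward; pixel columns grow to the right and rows downward; lengths in m; the calibration is good to about 2 mm. The wrist camera is an equidistant fisheye: a pixel r from the principal point sees the ray r / f radians off the axis. A picture is of the moment at which its call begins: read the wrist's pose just before it. camera_params takes no time and is no camera call; for the wrist camera it gives the pose at the moment of the call.
- r.hand_in(): hands the job in; it is judged then, once.
The state is a dict: "clock": time; "joints": joint angles; "qvel": joint speeds; "tau": joint torques, N m; "tcp_pos": TCP position; "orientation": TCP orientation; "contact_force": force on the tool from outside, world axes, zero at the start; "moment": the same for the moment, N m; "grip_width": finger opening in m; "gripper_force": force on a finger pad.
Only numpy, scipy, OpenCV 4.12 (cv2) and the standard library are available. Lean on these libraries where they do the work, as an engineer would, in place of code of your own. Each camera call takes 0.05 s, during which the arm holds its last target. There are 200 camera calls.

## Working session

There is one attempt and no reset: what is moved stays moved. The work goes in short steps, Python scripts to look and compute and a tool call to move; the robot and the scene stay as the last step left them, time stands still between calls to the robot, and variables do not carry over. Pictures are saved under pics/ and viewed, at most 10 in all, crops included, and the job is handed in when it is done.

Besides the shell and the picture viewer there is one more tool, called after ">>>" as name(argument=value, ...), one argument or row to a line, values as JSON. move_arm: Moves the arm, as the interface text tells. Its arguments: {"type":"object","properties":{"rows":{"type":"array"},"fingers":{"type":"number"},"newtons":{"type":"number"}},"required":["rows"]}

```bash
mkdir -p pics
python3 - <<'E'
from bench import r
import cv2
for n in("scene","top"):
    cv2.imwrite(f"pics/{n}0.png",r.grab_frame(n)); p=r.camera_params(n); print(n,p["fx"],p["fy"],p["cx"],p["cy"]);print(p["world_from_camera"])
print(r.get_obs(), r.tips_ahead)
E
```

```text
scene 477.1792653004558 477.1792653004558 253.6694158797226 187.96616119268617
[[ 0.11301184  0.8424956  -0.52671575  1.00075679]
 [ 0.99357598 -0.09266333  0.0649637  -0.01505308]
 [ 0.0059244  -0.53067378 -0.84755545  0.94646303]
 [ 0.          0.          0.          1.        ]]
top 371.9050692995094 371.9050692995094 255.24369880985995 190.59084175195
[[-0.01412097 -0.98150249  0.19092787  0.29206029]
 [-0.99943502  0.01967911  0.02724643  0.02805106]
 [-0.03049973 -0.19043525 -0.98122586  1.04636557]
 [ 0.          0.          0.          1.        ]]
{'clock': 0.1, 'joints': array([ 1.05591583,  0.47770888,  0.02234406,  1.55631016, -0.01149774,
        1.10927782, -0.08307442]), 'qvel': array([ 0.00119014, -0.00130896, -0.00019316, -0.00274573, -0.00100423,
        0.00029484,  0.00069115]), 'tau': array([ 3.93383714e-03, -5.97761786e+01,  1.61338560e+00, -2.81959569e+01,
        1.28089284e-02,  5.01219954e-03, -2.98145073e-05]), 'tcp_pos': array([ 0.26684904, -0.61944265,  0.21804662]), 'orientation': array([-3.07533705e+00, -6.34337202e-01,  6.76945718e-04]), 'contact_force': array([ 0.12597052,  0.51274403, -0.71243925]), 'moment': array([-0.01864309, -0.0147836 ,  0.04532554]), 'gripper_force': 0.0, 'grip_width': 0.0854601646203143} 0.014
```

View pics/scene0.png

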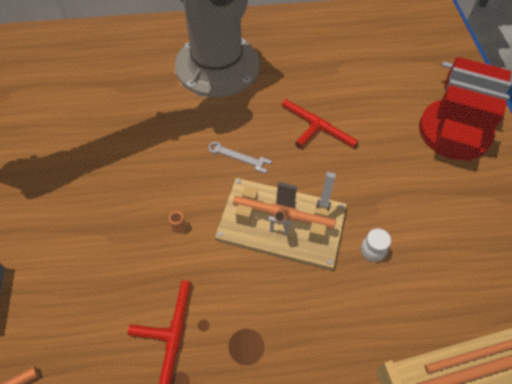

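View pics/top0.png

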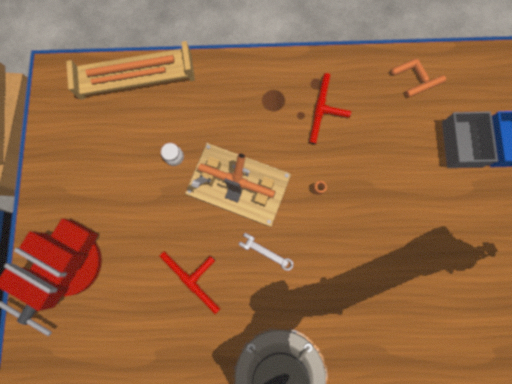

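The scene view shows the jig at about (283,220). The copper tee lies in it with its branch end at (281,214), the dark post is at (287,194), and the strap stands open with its tip at (329,176). There are three tee-shaped things: red at scene (320,125), red at (172,335), and the copper one in the jig at (285,212). The copper one matches the description. I'll confirm it in an enlarged crop.

Run:
```python
import cv2,numpy as np
a=cv2.imread("pics/scene0.png")[160:280,205:355]; b=cv2.imread("pics/top0.png")[135:235,175:300]
a=cv2.resize(a,None,fx=5,fy=5,interpolation=cv2.INTER_CUBIC);b=cv2.resize(b,None,fx=6,fy=6,interpolation=cv2.INTER_CUBIC)
cv2.imwrite("pics/sc.png",a);cv2.imwrite("pics/tc.png",b)
```

```text
(no output)
```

View pics/sc.png

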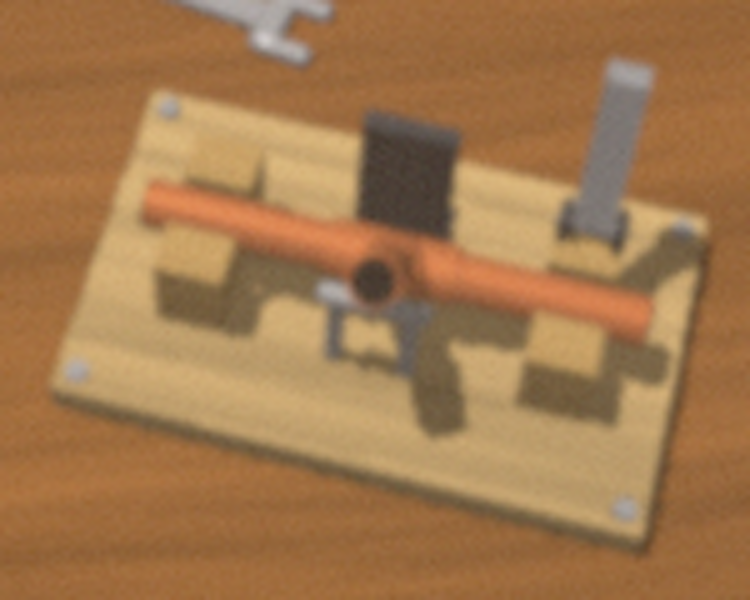

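View pics/tc.png

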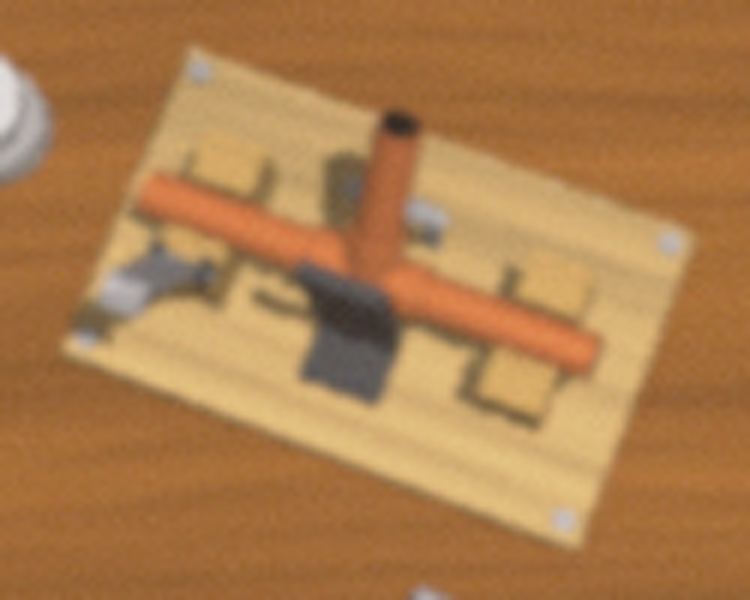

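The crop confirms the copper tee in the jig: branch end at crop px (375,282) in scene and (400,125) in top. The strap is open, with its tip at scene crop (630,70). I'll fit the jig pose next.

```bash
cat > h.py <<'E'
import numpy as np
from bench import r
from scipy.optimize import least_squares
from scipy.spatial.transform import Rotation as R
def proj(n,P):
    p=r.camera_params(n); T=np.linalg.inv(p["world_from_camera"]); c=T[:3,:3]@P+T[:3,3]
    return np.array([p["fx"]*c[0]/c[2]+p["cx"],p["fy"]*c[1]/c[2]+p["cy"]])
S=lambda u,v:np.array([(u+.5)/5-.5+205,(v+.5)/5-.5+160]); T=lambda u,v:np.array([(u+.5)/6-.5+175,(v+.5)/6-.5+135])
def J(q,p): return R.from_euler('z',q[2]).apply(p)+[q[0],q[1],0]
E
python3 - <<'E'
from h import *
C=[(-.08,-.13),(-.08,.13),(.08,.13),(.08,-.13)]
s=[S(155,92),S(707,218),S(643,540),S(55,390)]; t=[T(580,548),T(65,348),T(193,48),T(693,235)]
def cost(q,sel=(0,1)):
    return np.concatenate([proj(n,J(q,[*c,.02]))-m for k,(n,M) in enumerate((("scene",s),("top",t))) if k in sel for c,m in zip(C,M)])
for sel in((0,),(1,),(0,1)):
    o=least_squares(lambda q:cost(q,sel),[.6,.1,-.3]); print(sel,o.x.round(4),abs(o.fun).max())
q=o.x
def tri(a,b): return least_squares(lambda P:np.r_[proj("scene",P)-a,proj("top",P)-b],[.6,.1,.1])
inv=lambda P:R.from_euler('z',-q[2]).apply(P-[q[0],q[1],0])
for nm,a,b in(("teetop",S(375,282),T(400,125)),("tip",S(630,68),T(122,297)),("post",S(412,125),T(352,285))):
    o=tri(a,b);print(nm,o.x.round(4),inv(o.x).round(4),abs(o.fun).max())
print("expected teetop",[.09*np.sin(.61),0,.056+.09*np.cos(.61)])
print("strap tip px vs angle")
for a in(1.75,1.85,1.95,2.05):
    P=J(q,[-.029+.078*np.cos(a),.08,.073+.078*np.sin(a)]);print(a,proj("scene",P)-S(630,68),proj("top",P)-T(122,297))
o=r.get_obs();print(R.from_rotvec(o["orientation"]).as_matrix().round(3))
for nm,p in(("cradle",[0,0,.056]),("hinge",[-.029,.08,.073]),("post",[-.017,0,.13])):print(nm,J(q,p).round(4))
E
```

```text
(0,) [ 0.5146  0.1084 -0.3781] 1.0965983188726511
(1,) [ 0.5141  0.105  -0.3856] 0.973466776089424
(0, 1) [ 0.5145  0.1071 -0.3813] 1.7411877814344336
teetop [0.5629 0.0896 0.1301] [0.0515 0.0017 0.1301] 0.5911130664748612
tip [0.4865 0.2036 0.1478] [-0.0619  0.0792  0.1478] 0.4033703010925649
post [0.4935 0.1128 0.1313] [-0.0216 -0.0025  0.1313] 1.6270975072645797
expected teetop [np.float64(0.05155807140904332), 0, np.float64(0.12976832160609314)]
strap tip px vs angle
1.75 [-1.51275038  7.20944234] [ 2.0836973 -7.3038991]
1.85 [-0.94014507  4.62661676] [ 1.04022088 -4.35902939]
1.95 [-0.44615729  2.36396612] [ 0.08809439 -1.4324572 ]
2.05 [-0.03499534  0.44149614] [-0.76120816  1.4395011 ]
[[ 0.918  0.396 -0.001]
 [ 0.396 -0.918  0.001]
 [-0.    -0.002 -1.   ]]
cradle [0.5145 0.1071 0.056 ]
hinge [0.5173 0.1922 0.073 ]
post [0.4987 0.1135 0.13  ]
```

```bash
cat >> h.py <<'E'
Q=[.5145,.1071,-.3813]
inv=lambda P:R.from_euler('z',-Q[2]).apply(np.array(P)-[Q[0],Q[1],0])
def go(p,o=None):
    o=o or r.get_obs(); M=R.from_rotvec(o["orientation"]).as_matrix()
    tw=np.degrees(np.arctan2(M[1,0],M[0,0])-Q[2])
    return (M.T@(J(Q,p)-o["tcp_pos"])*100).round(2),round(tw,1)
def st():
    o=r.get_obs(); return o["clock"],inv(o["tcp_pos"]).round(4),o["contact_force"].round(1),o["grip_width"],r.tips_ahead
E
python3 -c "
from h import *
print(go([.11,0,.2]))"
```

```text
(array([ 59.25, -49.12,   1.87]), np.float64(45.2))
```

>>> move_arm(
  rows=[4.5,-3.7,0,4.5,9,-7.5,0,9,13.5,-11.2,0,13.5,18,-15,0,18,22.5,-18.7,0,22.5,27,-22.4,0,27,31.5,-26.1,0,31.5,36,-29.9,0,36,40.5,-33.6,0,40.5,45,-37.3,0,45.2],
  fingers=0,
)

```text
clock: 1.35
tcp_pos: [0.5331, -0.0976, 0.2187]
orientation: [3.083, -0.601, -0.0]
contact_force: [0.1, -0.4, 0.8]
grip_width: 0.0002
gripper_force: 0.0
```

```bash
python3 -c "
from h import *
print(st());print(go([.11,0,.2]))"
```

```text
(1.35, array([ 0.0935, -0.1831,  0.2187]), array([ 0.1, -0.4,  0.8]), 0.00017326480326446112, 0.014)
(array([  1.58, -18.32,   1.87]), np.float64(-0.2))
```

>>> move_arm(
  rows=[1.6,-5,0,0,1.6,-10,0,0,1.6,-15,0,0,1.6,-18.3,0,0,1.6,-18.3,5,0,1.6,-18.3,9,0,1.6,-18.3,10,0,1.6,-18.3,10,0],
)

```text
clock: 2.35
tcp_pos: [0.6159, 0.0644, 0.119]
orientation: [3.084, -0.597, -0.001]
contact_force: [0.3, 1.6, 0.0]
grip_width: -0.0003
gripper_force: 0.0
```

Run:
```python
from h import *
print(st())
import cv2
a=r.grab_frame("scene")[130:280,205:355];cv2.imwrite("pics/s2.png",cv2.resize(a,None,fx=4,fy=4,interpolation=cv2.INTER_CUBIC))
b=inv(r.get_obs()["tcp_pos"])
for th in np.arange(35,-5.1,-5):
    t=np.radians(th);x=.09*np.sin(t)+.011*np.cos(t)+.011;z=.056+.09*np.cos(t)-.011*np.sin(t)-.018+.014
    print(th,((x-b[0])*100).round(2),((b[2]-z)*100).round(2))
```

```text
(2.35, array([ 0.11  , -0.0019,  0.119 ]), array([0.3, 1.6, 0. ]), -0.0002539002190145146, 0.014)
35.0 -3.91 0.07
30.0 -4.52 -0.43
25.0 -5.17 -0.88
20.0 -5.86 -1.27
15.0 -6.58 -1.6
10.0 -7.33 -1.86
5.0 -8.09 -2.06
0.0 -8.87 -2.19
-5.0 -9.66 -2.25
```

View pics/s2.png

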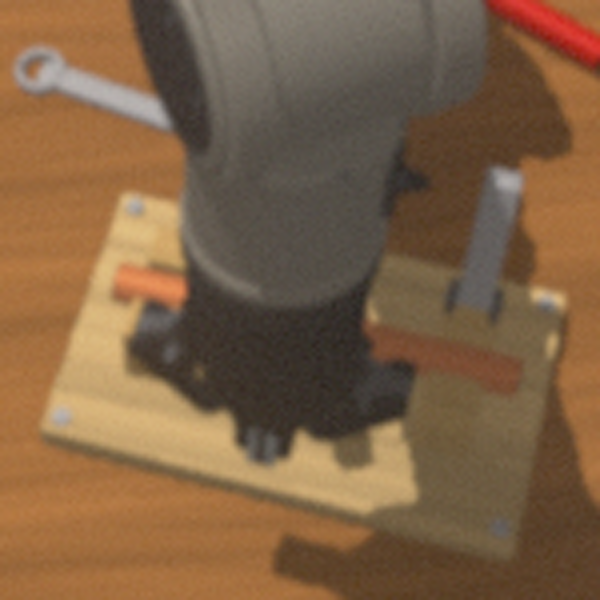

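The shut fingers are at about (262,445) in the crop, on the +x side of the branch. The strap at (505,180) is clear of the gripper. I'll push along the arc.

>>> move_arm(
  rows=[-3.5,-0.2,0.1,0,-3.9,-0.2,0.1,0,-4.5,-0.2,-0.4,0,-5.2,-0.2,-0.9,0,-5.9,-0.2,-1.3,0,-6.6,-0.2,-1.6,0,-7.3,-0.2,-1.9,0],
)

```text
clock: 3.28
tcp_pos: [0.5484, 0.0937, 0.1381]
orientation: [3.084, -0.597, -0.0]
contact_force: [0.4, -0.0, -0.8]
grip_width: -0.0003
gripper_force: 0.0
```

```bash
python3 -c "
from h import *
print(st())"
```

```text
(3.275, array([0.0365, 0.0002, 0.1381]), array([ 0.4, -0. , -0.8]), -0.00029803996012183994, 0.014)
```

>>> move_arm(
  rows=[-0.7,0,-0.2,0,-1.4,0,-0.3,0,-1.9,0,-0.4,0,-2.3,0,-0.4,0,-2.3,0,-0.4,0],
)

```text
clock: 3.9
tcp_pos: [0.5273, 0.1023, 0.1419]
orientation: [3.084, -0.596, -0.0]
contact_force: [0.5, -0.2, -0.6]
grip_width: 0.0
gripper_force: 0.0
```

Run:
```python
from h import *
print(st())
import cv2
a=r.grab_frame("top")[135:235,175:300];cv2.imwrite("pics/t3.png",cv2.resize(a,None,fx=5,fy=5,interpolation=cv2.INTER_CUBIC))
```

```text
(3.9, array([0.0137, 0.0003, 0.1419]), array([ 0.5, -0.2, -0.6]), 9.010196326328613e-06, 0.014)
```

View pics/t3.png

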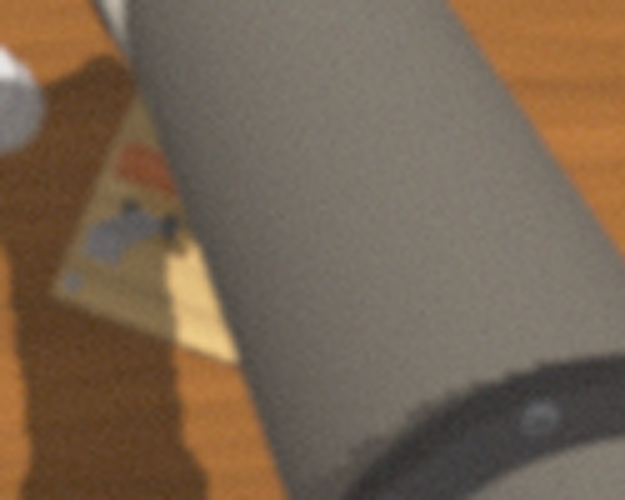

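The arm hides the branch, though the strap at (110,240) is still open. I'll nudge until the force shows contact with the post.

>>> move_arm(
  rows=[-0.2,0,0,0,-0.3,0,0,0,-0.3,0,0,0],
)

```text
clock: 4.32
tcp_pos: [0.5247, 0.1033, 0.1419]
orientation: [-3.084, 0.597, 0.0]
contact_force: [0.3, 0.3, -0.2]
grip_width: -0.0
gripper_force: 0.0
```

>>> move_arm(
  rows=[1.5,0,0,0,4,0,0,0,8,0,0,0,8,0,-5,0,13,0,-9,0,17,-3,-9,0,17,-8,-9,0,17,-13,-9,0,17,-17,-9,0,17,-17,-9,0],
)

```text
clock: 5.58
tcp_pos: [0.7462, 0.2023, 0.2306]
orientation: [-3.084, 0.588, 0.002]
contact_force: [0.5, -0.3, -1.2]
grip_width: 0.0002
gripper_force: 0.0
```

Run:
```python
from h import *
print(st())
import cv2
a=r.grab_frame("scene")[130:280,205:355];b=r.grab_frame("top")[110:260,175:325]
cv2.imwrite("pics/st4.png",cv2.resize(np.hstack([a,b]),(800,400),interpolation=cv2.INTER_CUBIC))
```

```text
(5.575, array([0.1796, 0.1746, 0.2306]), array([ 0.5, -0.3, -1.2]), 0.0002248812351941007, 0.014)
```

View pics/st4.png

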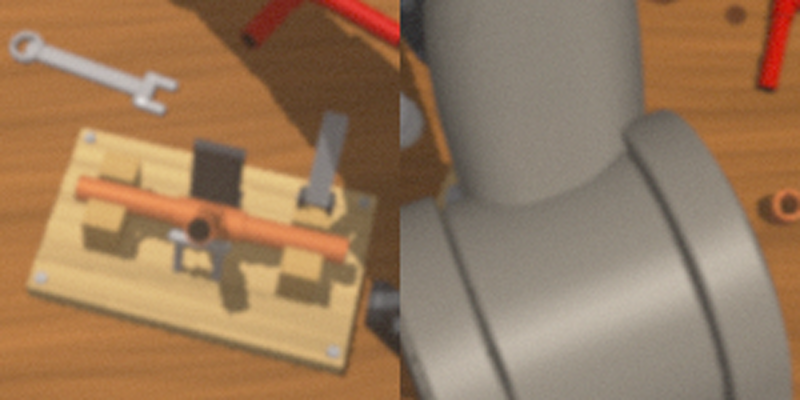

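The scene view shows the branch end at crop (200,230), full px (280,216), the same as at the start. It is still tipped. I'll check where the fingertips really were in the earlier picture.

Run:
```python
from h import *
for z in(.09,.105,.12,.135):
    P=J([*Q],[.11,-.0019,z]); print(z,((proj("scene",P)-[205,130]+.5)*4-.5).round(0))
for x in (.099,.121): print(x,((proj("scene",J(Q,[x,-.0019,.105]))-[205,130]+.5)*4-.5).round(0))
```

```text
0.09 [258. 485.]
0.105 [259. 472.]
0.12 [260. 458.]
0.135 [261. 444.]
0.099 [265. 452.]
0.121 [254. 492.]
```

The fingertips appear 15–30 mm higher than assumed, so they passed over the branch. I'll redo the push about 25 mm lower.

>>> move_arm(
  rows=[0,5,0,0,0,10,0,0,0,15,0,0,-5,17.5,2,0,-7,17.5,6,0,-7,17.5,11,0,-7,17.5,13.7,0,-7,17.5,13.7,0],
)

```text
clock: 6.68
tcp_pos: [0.6141, 0.0587, 0.0932]
orientation: [3.081, -0.6, -0.006]
contact_force: [-1.1, 0.0, 0.1]
grip_width: 0.0
gripper_force: 0.0
```

```bash
python3 -c "
from h import *
print(st())"
```

```text
(6.675, array([ 0.1104, -0.0078,  0.0932]), array([-1.1,  0. ,  0.1]), 1.1306350838640436e-06, 0.014)
```

>>> move_arm(
  rows=[-3.4,-0.8,0,0,-3.9,-0.8,0,0,-4.5,-0.8,-0.4,0,-5.2,-0.8,-0.9,0,-5.9,-0.8,-1.3,0,-6.6,-0.8,-1.6,0,-6.6,-0.8,-1.6,0],
)

```text
clock: 7.55
tcp_pos: [0.557, 0.0937, 0.1112]
orientation: [-3.084, 0.596, -0.0]
contact_force: [-0.4, 0.5, -0.2]
grip_width: -0.0001
gripper_force: 0.1
```

Run:
```python
from h import *
print(st())
import cv2
a=r.grab_frame("scene")[130:280,205:355];b=cv2.resize(r.grab_frame("wrist"),(533,400))
cv2.imwrite("pics/st5.png",cv2.resize(np.hstack([cv2.resize(a,(400,400),interpolation=cv2.INTER_CUBIC),b]),(800,343)))
```

```text
(7.55, array([0.0445, 0.0034, 0.1112]), array([-0.4,  0.5, -0.2]), -0.00014744117354976405, 0.014)
```

View pics/st5.png

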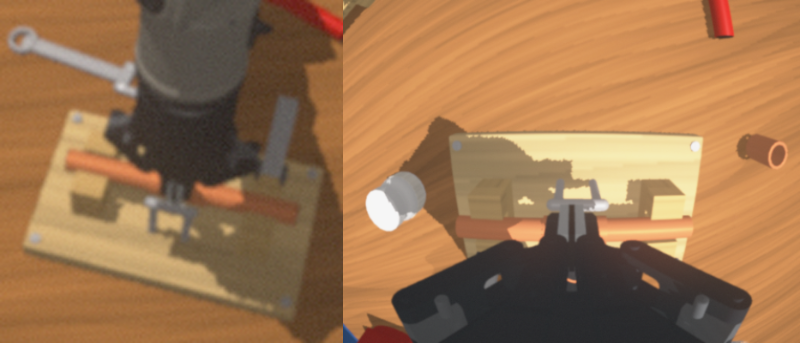

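The rest rod is now bare: visible at (172,208) in the scene half and (578,203) in the wrist half. So the branch is up on the post's side of the fingers. I'll carry on along the arc until the post resists.

>>> move_arm(
  rows=[-0.7,0.3,-0.25,0,-1.4,0.3,-0.45,0,-2,0.3,-0.55,0,-2.6,0.3,-0.6,0,-3.1,0.3,-0.6,0,-3.1,0.3,-0.6,0],
)

```text
clock: 8.4
tcp_pos: [0.5281, 0.1022, 0.1172]
orientation: [-3.084, 0.597, -0.002]
contact_force: [3.2, -0.2, -1.0]
grip_width: 0.0003
gripper_force: 1.3
```

>>> move_arm(
  rows=[-0.2,0,0,0,-0.3,0,0,0,-0.3,0,0,0,-0.3,0,0,0],
)

```text
clock: 8.9
tcp_pos: [0.5276, 0.1024, 0.1177]
orientation: [-3.083, 0.599, -0.008]
contact_force: [7.9, -2.8, -0.1]
grip_width: 0.0006
gripper_force: 4.1
```

The post now resists with about 8 N, so the branch is up. I'll retreat gently and raise the tool, and compute the true fingertip offset from the wrist view.

>>> move_arm(
  rows=[0.3,0,0,0,1.5,0,0,0,4.5,0,0,0,9,0,0,0,9,0,-5,0,9,0,-10,0,9,0,-12,0,9,0,-12,0],
)

```text
clock: 9.9
tcp_pos: [0.6091, 0.0699, 0.2382]
orientation: [-3.083, 0.596, -0.003]
contact_force: [0.2, -0.1, -0.2]
grip_width: 0.0001
gripper_force: 0.0
```

Run:
```python
from h import *
import cv2
print(st())
o=r.get_obs();p=r.camera_params("wrist");M=R.from_rotvec(o["orientation"]).as_matrix()
T=np.linalg.inv(p["world_from_camera"])
for x in(-.011,0,.011):
  for z in(-.03,-.015,0,.014):
    c=T[:3,:3]@(o["tcp_pos"]+M@[x,0,z])+T[:3,3]; a=np.arctan2(np.hypot(*c[:2]),c[2]);d=c[:2]/np.hypot(*c[:2]);print(x,z,(p["fx"]*a*d+[p["cx"],p["cy"]]).round(0))
f=r.grab_frame("wrist");g=r.grab_frame("scene")[130:280,205:355]
cv2.imwrite("pics/w6.png",np.hstack([cv2.resize(g,(400,400),interpolation=cv2.INTER_CUBIC),cv2.resize(f[200:330,190:320],(400,400),interpolation=cv2.INTER_CUBIC)]))
```

```text
(9.9, array([0.1017, 0.0007, 0.2382]), array([ 0.2, -0.1, -0.2]), 0.00014154122160669287, 0.014)
-0.011 -0.03 [257. 278.]
-0.011 -0.015 [257. 263.]
-0.011 0 [257. 250.]
-0.011 0.014 [257. 240.]
0 -0.03 [257. 259.]
0 -0.015 [257. 245.]
0 0 [257. 233.]
0 0.014 [257. 224.]
0.011 -0.03 [257. 239.]
0.011 -0.015 [257. 226.]
0.011 0 [257. 216.]
0.011 0.014 [257. 207.]
```

View pics/w6.png

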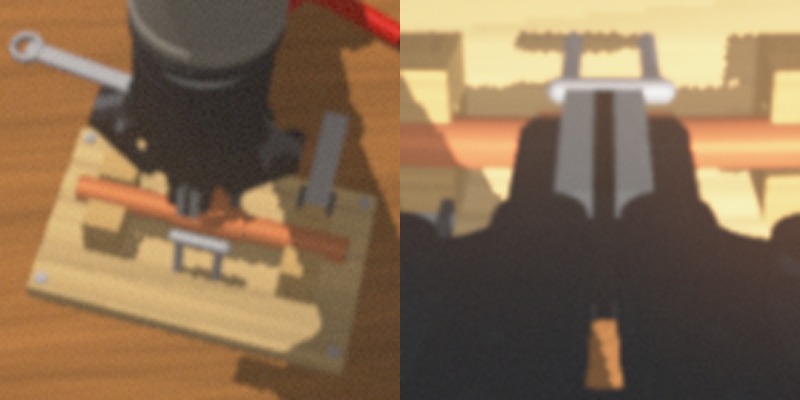

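The rest rod is bare, at (200,242) in the scene half and (610,90) in the wrist half, so the branch stays up. The fingertips sit near TCP height. I'll move behind the open strap at jig (-0.105, 0.09), high first and then down.

>>> move_arm(
  rows=[-4,-5,0,0,-9,-8.9,0,0,-15,-8.9,0,0,-20.7,-8.9,0,0,-20.7,-8.9,0,0,-20.7,-8.9,5,0,-20.7,-8.9,10,0,-20.7,-8.9,13.3,0,-20.7,-8.9,13.3,0],
)

```text
clock: 11.12
tcp_pos: [0.4477, 0.2274, 0.1007]
orientation: [3.079, -0.597, -0.009]
contact_force: [-0.5, -0.1, 0.3]
grip_width: 0.0002
gripper_force: 0.0
```

```bash
python3 -c "
from h import *
print(st(), go([0,0,0]))"
```

```text
(11.125, array([-0.1068,  0.0868,  0.1007]), array([-0.5, -0.1,  0.3]), 0.0002092771451056839, 0.014) (array([10.74,  8.6 , 10.07]), np.float64(-0.1))
```

>>> move_arm(
  rows=[1.5,-0.3,0,0,2.5,-0.3,0,0,3.5,-0.3,0,0,4.5,-0.3,-0.5,0,5.5,-0.3,-1,0,6.3,-0.3,-1.5,0,7,-0.3,-2,0,7.7,-0.3,-2,0,8.4,-0.3,-1.9,0,8.4,-0.3,-1.9,0],
)

```text
clock: 12.38
tcp_pos: [0.5289, 0.2006, 0.1226]
orientation: [3.084, -0.598, 0.0]
contact_force: [0.3, -0.5, 0.0]
grip_width: 0.0001
gripper_force: 0.0
```

Run:
```python
from h import *
import cv2
print(st())
a=r.grab_frame("scene")[130:280,205:355]
b=r.grab_frame("wrist")
cv2.imwrite("pics/w7.png",np.hstack([cv2.resize(a,(400,400),interpolation=cv2.INTER_CUBIC),cv2.resize(b[150:342,160:352],(400,400),interpolation=cv2.INTER_CUBIC)]))
```

```text
(12.375, array([-0.0214,  0.0921,  0.1226]), array([ 0.3, -0.5,  0. ]), 0.00013808243270126638, 0.014)
```

View pics/w7.png

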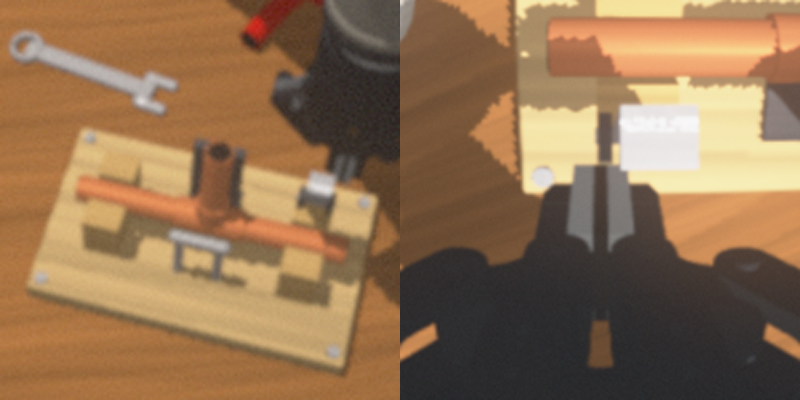

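The branch now stands against the post, with its end at (220,152). The strap has been pushed past vertical, its end at (320,185) in scene and (660,135) in wrist. The finger is offset about 12 mm to +y, so I'll back off, re-centre and continue along the arc.

>>> move_arm(
  rows=[-0.6,0,-0.2,0,-0.6,0.8,-0.2,0,0,0.8,0,0,0.8,0.8,0.5,0,1.5,0.8,1,0,2.2,0.8,1.7,0,2.8,0.8,2.4,0,3.2,0.8,3.2,0,3.2,0.8,3.2,0],
)

```text
clock: 13.6
tcp_pos: [0.5548, 0.1812, 0.0899]
orientation: [3.084, -0.597, -0.002]
contact_force: [-0.4, -0.2, 0.2]
grip_width: -0.0
gripper_force: 0.0
```

>>> move_arm(
  rows=[0.3,0,0.5,0,0.5,0,1,0,0.5,0,1.5,0,0.5,0,1.5,0],
)

```text
clock: 14.1
tcp_pos: [0.5594, 0.1796, 0.0754]
orientation: [3.084, -0.596, -0.001]
contact_force: [0.1, 0.2, 0.0]
grip_width: 0.0002
gripper_force: 0.0
```

```bash
python3 -c "
from h import *
print(st())"
```

```text
(14.1, array([0.0147, 0.084 , 0.0754]), array([0.1, 0.2, 0. ]), 0.00020316629917758048, 0.014)
```

>>> move_arm(
  rows=[0,0,0.3,0,0,0,0.6,0,0,0,0.6,0],
)

```text
clock: 14.48
tcp_pos: [0.5596, 0.1797, 0.0697]
orientation: [3.084, -0.596, -0.001]
contact_force: [-0.1, 0.1, -0.5]
grip_width: 0.0003
gripper_force: 0.0
```

>>> move_arm(
  rows=[0,0,0.3,0,0,0,0.5,0,0,0,0.5,0],
)

```text
clock: 14.85
tcp_pos: [0.5596, 0.1797, 0.0646]
orientation: [3.084, -0.597, -0.001]
contact_force: [0.6, -0.6, 0.9]
grip_width: -0.0001
gripper_force: 0.0
```

>>> move_arm(
  rows=[0,0,0.3,0,0,0,0.4,0,0,0,0.4,0],
)

```text
clock: 15.22
tcp_pos: [0.56, 0.1799, 0.0633]
orientation: [3.084, -0.597, 0.001]
contact_force: [-6.8, -2.8, 22.1]
grip_width: 0.0001
gripper_force: 10.7
```

>>> move_arm(
  rows=[0,0,0.2,0,0,0,0.4,0,0,0,0.4,0],
)

```text
clock: 15.6
tcp_pos: [0.5603, 0.18, 0.0627]
orientation: [3.084, -0.597, 0.003]
contact_force: [-18.1, -6.5, 51.8]
grip_width: -0.0002
gripper_force: 25.6
```

Firm stop at 52 N, so I'll back straight up and move clear.

>>> move_arm(
  rows=[0,0,-0.5,0,0,0,-1.5,0,0,0,-5,0,0,0,-10,0,0,0,-15,0,-5,0,-17,0,-10,0,-17,0,-10,-5,-17,0,-10,-10,-17,0,-10,-10,-17,0],
)

```text
clock: 16.85
tcp_pos: [0.504, 0.3141, 0.2266]
orientation: [-3.084, 0.589, 0.002]
contact_force: [0.5, -0.4, -1.1]
grip_width: 0.0002
gripper_force: 0.0
```

Run:
```python
from h import *
print(st())
f=r.grab_frame("scene").astype(int)
# profile of colours along strap when shut (scene view): hinge -> tip, at top face
for x in np.arange(-.045,.075,.008):
    u,v=proj("scene",J(Q,[x,.08,.076])); u,v=int(round(u)),int(round(v)); print(round(x,3),(u,v),f[v,u])
print("open-strap place",f[int(S(620,130)[1]),int(S(620,130)[0])])
t=.07
for n,p in(("branch top",[-.006,0,.146]),("old top",[.0516,0,.13]),("branch mid",[.008,0,.11])):
    u,v=proj("scene",J(Q,p)).round().astype(int);print(n,(u,v),f[v,u])
```

```text
(16.85, array([-0.0868,  0.1882,  0.2266]), array([ 0.5, -0.4, -1.1]), 0.00016906133599065666, 0.014)
-0.045 (324, 199) [118 173 213]
-0.037 (324, 202) [124 180 215]
-0.029 (323, 205) [165 173 180]
-0.021 (322, 208) [169 171 177]
-0.013 (322, 211) [169 171 177]
-0.005 (321, 214) [168 170 175]
0.003 (320, 218) [169 172 177]
0.011 (319, 221) [172 172 178]
0.019 (319, 224) [168 175 176]
0.027 (318, 228) [169 173 178]
0.035 (317, 231) [166 171 177]
0.043 (316, 234) [149 152 159]
0.051 (315, 238) [ 77  97 115]
0.059 (315, 241) [ 65  97 121]
0.067 (314, 245) [112 165 197]
open-strap place [ 67 111 168]
branch top (np.int64(286), np.int64(187)) [54 61 74]
old top (np.int64(278), np.int64(216)) [ 72  94 133]
branch mid (np.int64(283), np.int64(202)) [ 60  88 135]
```

The strap shows grey all along its shut position, ending at jig x of about 0.047 where 0.049 is expected. The branch's dark open end is at its upright position, and the arm is clear.

```bash
python3 -c "
from bench import r
print(r.hand_in())"
```

```text
the job is handed in; nothing more can be done
None
```

I stood the branch up against the post, flipped the clamp strap over the pipe and pushed it shut (firm stop at about 52 N), and handed the job in at about 17 s; no verdict came back, and I did not re-measure the jar, coupling or wrench at the end.

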